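# Fit the check plate and hold the inspection lamp over its window

### The arm

A 7-joint arm with a two-finger parallel gripper is mounted at the origin on the work surface. World frame = base frame: x ahead of the robot, y to its left, z up, the work surface at z = 0. Lengths are in m, angles in rad, forces in N, time in s.
With the tool pointing down it reaches from about 0.4 to 0.925 m from the base axis. Payload 5.6 kg.
Tool frame: the origin (TCP) lies midway between the tips of the shut fingers; the grasp point (between the pads) lies manip.tcp_to_grasp behind it (manip.tcp_to_grasp is the distance from the TCP to the grasp point, in m); z points along the fingers, y is the line along which they close (so a half turn about z gives the same grasp; the last joint's range is limited). The gripper opens to 85 mm and grips with 20 to 120 N. Pads are 22 mm wide; open, the fingers measure 114 mm over their backs; the gripper's body (76 mm by 85 mm) begins 54 mm behind the grasp point. The pads swing forward as they close: fully open they stand 13 mm farther back than shut.
Start: joints at [-1.213, 0.468, -0.012, 1.603, 0.006, 1.071, -0.056], TCP at [0.254, 0.598, 0.231] pointing down, gripper open.
Joint ranges: [-2.53, 2.53], [-0.31, 2.02], [-1.57, 1.55], [0.28, 2.44], [-1.29, 4.43], [0.15, 1.84], [-2.92, 2.92]. Speed limits (rad/s): [2.57, 2.57, 3.14, 3.14, 3.14, 3.14, 3.14].

### API

Orientations are given as a rotation vector (axis times angle).
In Python, from bench import manip gives the robot as it stands.
- The arm moves only by the shell command python3 inch.py 'ROWS' [FORCE]. ROWS is rows parted by semicolons, their numbers by spaces, 1 to 20 of them, each of 5 numbers: dx, dy, dz in m, then a turn about the tool's z in rad, then the opening from 0.0 (shut) to 1.0 (fully open); each row is the pose to reach, as a shift and turn from the pose commanded when the command began, along the tool's axes at that moment; what a row does not reach only later rows make up. A row lasts 1/8 s, in which the tool goes at most 0.0625 m and 0.188 rad, less where a joint would pass 70% of its speed; a pose out of reach is approached as far as the arm can. The fingers move at their own pace and stop on an object; FORCE is the grip in N (left out, the last holds). Time passes only in rows, so rows that do not move let the fingers close. It prints the time, the measured TCP pose, the force, the opening and the grip force at its end.
- manip.get_state(): the state, without advancing time (a new reading comes with each control period).
- manip.read_camera(name): name is "scene" or "side" or "wrist"; returns a dict with "color" (420x560x3 uint8, red, green, blue), "vfov" (degrees; the focal length in pixels is half the picture's height over the tangent of half this angle, whatever the lens; pixels are square), "cx", "cy" (the principal point, pixels), "extrinsics" (4x4, takes a point from world to camera coordinates); the wrist camera has in their place "mount" (4x4, takes a point from camera to tool coordinates, whose origin is the TCP and whose axes are the flange's). Camera axes: x right, y down, z forward; pixel columns grow to the right and rows downward; lengths in m; the calibration is good to about 2 mm. A picture is of the moment at which its call begins: read the wrist's pose just before it. There is no depth.
- manip.close_job(): hands the job in; it is judged then, once.
The state is a dict: "t": time; "joint_positions": joint angles; "joint_velocities": joint speeds; "joint_torque": joint torques, N m; "tool_pos": TCP position; "tool_rot": TCP orientation; "force": force on the tool from outside, world axes, zero at the start; "torque": the same for the moment, N m; "gripper_width": opening from 0.0 (shut) to 1.0 (fully open); "grasp_force": force on a finger pad.
Only numpy, scipy, OpenCV 4.12 (cv2) and the standard library are available. Lean on these libraries where they do the work, as an engineer would, in place of code of your own. Each camera call takes 0.05 s, during which the arm holds its last target. There are 200 camera calls.

### The job

Check the fill of the packed tube: pick up the holed check plate by its handle, lower it gently over the two locating pins of the fixture until it lies flush on the side walls with its window over the tube, and let go of it. Then draw the inspection lamp out of its sloping holder, turn it so that its lens points straight down, and hold it still over the middle of the window with the lens about 6 cm above the plate; the program finishes while the robot is still holding the lamp there. Leave everything else on the table where it is.

Things in the scene. Friction and masses are not known exactly. Their poses are not given: they have to be found in the camera images.
- fixture: fixed: base 190 (x) x 140 x 10 mm, origin mid underside; two side walls along x, 20 thick, 170 long, at y = +-55 mm, tops at z = 62 mm. Steel pins, 10 mm diameter, stand 27 mm above the wall tops (last 10 mm tapered to 3 mm) at x,y = (-68,+55) and (+68,-55) mm. A black card tube of cones stands between the walls at x = +35 mm, its mouth at z = 56 mm
- fixture_mouth (a point): point on the fixture at x = +35, y = 0, z = 62 mm of its frame: over the tube's mouth, level with the wall tops; the middle of the plate's window belongs here
- plate: loose aluminium plate 170 (x) x 140 x 8 mm, 0.3-0.5 kg, flat on the table left or right of the fixture; origin mid underside. Holes: window 51 mm wide at (+35,0); pin holes 13 mm wide at (-68,+55), (+68,-55) mm. Black handle on top at x = -30 mm: 14 (x) x 60 (y) mm, top at z = 53 mm, near the centre of mass. Seated: its frame is the fixture's, 62 mm higher, x axes alike
- plate_window (a point): middle of the plate's window, on its underside
- holder: fixed steel lamp holder on the table, on the other side of the fixture from the plate: foot 140 x 90 x 10 mm, origin mid underside; a square socket (40 mm inside, 6 mm walls, 75 mm deep) slopes at 45 degrees, its mouth up and towards the holder's -x, roughly towards the robot; its floor is about 55 mm up
- holder_floor (a point): where the middle of the lens lies at the start: on the socket's floor
- lamp: loose lamp 170 mm long, 0.19-0.33 kg, lens down in the sloping socket. Origin: middle of the lens; z runs from lens to tail, 45 degrees from vertical at the start, straight up when the lens points down. Square head 36 mm for z = 0-85 mm (75 mm in the socket), square handle 24 mm for z = 85-170 mm, sides along x and y, y level at the start. Comes free drawn 80 mm along +z
- tube_a: black card packing tube, open top, standing upright, 62 mm diameter, 75 mm tall, far left of the fixture; bystander; origin at its foot
- tube_b: another such tube, far right of the fixture; bystander
- lids: stack of brass lids, 65 mm diameter, 27 mm tall, near the robot on its left; bystander; origin at its foot
- lid_single: one brass lid lying flat, 65 mm diameter, 9 mm tall, near the robot on its right; bystander

How it is judged:
On the way, in this order (a step that is already met when the one before it is completed fails the run):
1. the plate lies flush on the fixture over both pins, window over the tube, and is let go (horizontal distance between plate_window and fixture_mouth below 0.006 m and z of plate in the frame of fixture between 0.058 and 0.0645 m and angle between the z axis of plate and the z axis of fixture, either way round below 0.03 rad and angle between the x axis of plate and the x axis of fixture, either way round below 0.06 rad and contact force between the fingers and plate below 0.2 N), for 0.2 s.
2. the lamp is drawn out of its holder and raised (distance between lamp and holder_floor above 0.09 m and height (world z) of lamp above 0.08 m and contact force between lamp and holder below 0.2 N), for 0.1 s.
At the end, for the whole second after the job is handed in: Plate flush on the fixture (within 2.5 mm, 0.03 rad; window within 6 mm, yaw 0.06 rad), let go. Lamp held still in the fingers, touching nothing else, lens down within 0.2 rad of vertical, within 18 mm of the window's middle sideways and 30 to 100 mm above the plate's top (all of step 1 and angle between lamp's own z axis and vertical below 0.2 rad and horizontal distance between lamp and plate_window below 0.018 m and z of lamp in the frame of plate between 0.038 and 0.108 m and contact force between the fingers and lamp above 1 N and contact force between lamp and plate below 0.2 N and contact force between lamp and fixture below 0.2 N and contact force between lamp and holder below 0.2 N and linear speed of each of lamp, plate below 0.03 m/s); the arm keeps its last pose, push and grip.
It fails at once if the plate is dropped onto the fixture (faster than 0.45 m/s over it) (horizontal distance between plate_window and fixture_mouth below 0.03 m and linear speed of plate above 0.45 m/s and z of plate in the frame of fixture below 0.11 m).
It fails at once if a bystander is displaced by more than 3 cm or knocked over (distance of any of tube_a, tube_b, lids, lid_single from where it was at the start of the episode above 0.03 m or angle between any of tube_a, tube_b, lids, lid_single's own z axis and vertical above 0.5 rad).
It also fails if it takes over 69 s, if anything falls off the work surface, if the arm or the gripper's body presses on something with over 40 N, if the wrist force passes 120 N, or if a joint passes its speed limit or range.

## Working session

There is one attempt and no reset: what is moved stays moved. The work goes in short steps, Python scripts to look and compute and a shell command to move; the robot and the scene stay as the last step left them, time stands still between calls to the robot, and variables do not carry over. Pictures are saved under pics/ and viewed, at most 10 in all, crops included, and the job is handed in when it is done.

```bash
ls; mkdir -p pics
python3 - <<'E'
from bench import manip
import cv2,numpy as np
print(manip.get_state()); print(manip.tcp_to_grasp)
ims=[]
for n in ["scene","side","wrist"]:
    s=manip.get_state()
    c=manip.read_camera(n); cv2.imwrite(f"pics/{n}0.png",c["color"][...,::-1])
    np.savez(f"pics/{n}0.npz",tp=s["tool_pos"],tr=s["tool_rot"],**c)
    print(n,{k:v for k,v in c.items() if k!="color"})
E
```

```text
bench.py
inch.py
pics
{'t': 0.0, 'joint_positions': array([-1.2129882 ,  0.46839606, -0.01158534,  1.60369788,  0.00600953,
        1.07140676, -0.05630494]), 'joint_velocities': array([-0.00026946,  0.00067635, -0.00060444, -0.00131811,  0.0006397 ,
       -0.00017404,  0.00219194]), 'joint_torque': array([ 3.32331301e-04, -5.32396317e+01,  2.20379356e-02, -2.51289243e+01,
        1.15822779e-02,  8.02423339e-03,  1.89033710e-05]), 'tool_pos': array([0.25344877, 0.59789919, 0.23029535]), 'tool_rot': array([-6.25458657e-01, -3.07846641e+00,  2.92121064e-03]), 'force': array([ 0.83901388, -0.52882623, -0.09956519]), 'torque': array([-0.02206634,  0.01632629, -0.01696531]), 'grasp_force': 0.0, 'gripper_width': 0.9985862539731815}
0.0187
scene {'vfov': 52.75854590917515, 'cx': 282.0135510860715, 'cy': 206.9202582010187, 'extrinsics': array([[-0.88542796,  0.46431682, -0.0206693 ,  0.5115789 ],
       [ 0.32288052,  0.58251032, -0.74594229, -0.1439592 ],
       [-0.33431347, -0.66715187, -0.66568978,  1.08281643],
       [ 0.        ,  0.        ,  0.        ,  1.        ]])}
side {'vfov': 55.28556402987874, 'cx': 275.5210199448119, 'cy': 212.74195060620423, 'extrinsics': array([[ 0.70777357, -0.7062851 ,  0.01476262, -0.41686424],
       [-0.48030171, -0.49642794, -0.7230972 ,  0.33776646],
       [ 0.51804136,  0.50469858, -0.69058852,  0.70104453],
       [ 0.        ,  0.        ,  0.        ,  1.        ]])}
wrist {'vfov': 67.96809657582406, 'cx': 278.5851253623086, 'cy': 209.88494957879314, 'mount': array([[ 8.63840759e-06, -9.44265054e-01, -3.29186130e-01,
         8.45101555e-02],
       [ 9.99999994e-01,  4.27122680e-05, -9.62777335e-05,
         9.93149373e-04],
       [ 1.04971985e-04, -3.29186127e-01,  9.44265049e-01,
        -1.41911179e-01],
       [ 0.00000000e+00,  0.00000000e+00,  0.00000000e+00,
         1.00000000e+00]])}
```
Note the focal "whatever the lens" - ok, maybe there's distortion? "whatever the lens". Fine.

View pics/scene0.png

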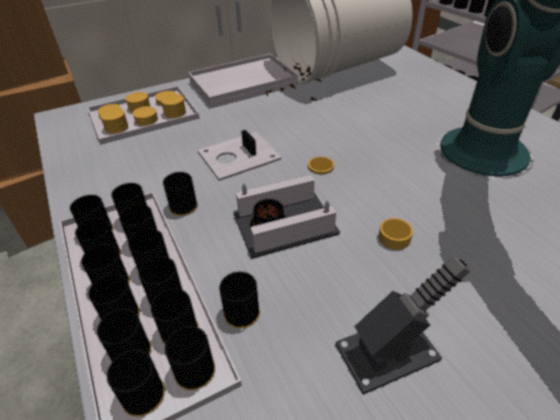

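View pics/side0.png

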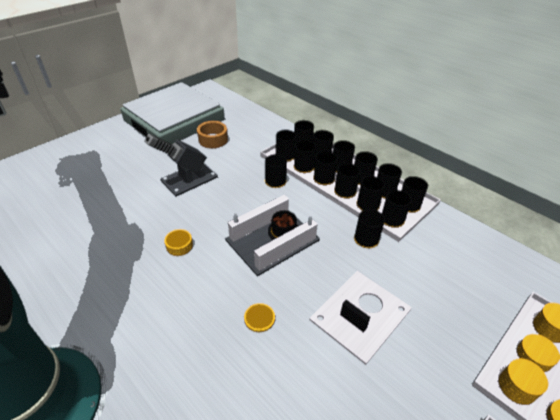

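The scene view shows the plate at (240,155), window at (226,157), the fixture at (285,215) with pin tips about (244,187) and (327,205), and the holder foot at (388,350) with the lamp's tail near (458,268). In the side view the plate is at (361,316), the fixture at (272,235) and the holder foot at (189,178), with the lamp's tail near (140,128).

Create h.py:
```python
import numpy as np,cv2
from scipy.spatial.transform import Rotation as R
from bench import manip
def shot(n,save=None):
    s=manip.get_state(); c=manip.read_camera(n); c=dict(c)
    if n=="wrist":
        T=np.eye(4);T[:3,:3]=R.from_rotvec(s["tool_rot"]).as_matrix();T[:3,3]=s["tool_pos"]
        c["cw"]=T@c["mount"]
    else: c["cw"]=np.linalg.inv(c["extrinsics"])
    if save: cv2.imwrite(f"pics/{save}.png",c["color"][...,::-1]); np.savez(f"pics/{save}.npz",**c)
    return c
def load(f):
    c=dict(np.load(f"pics/{f}.npz"))
    if "cw" not in c:
        c["cw"]=np.linalg.inv(c["extrinsics"])
    return c
def ray(c,uv):
    f=210/np.tan(np.radians(float(c["vfov"]))/2)
    uv=np.atleast_2d(uv).astype(float)
    d=np.c_[(uv[:,0]-c["cx"])/f,(uv[:,1]-c["cy"])/f,np.ones(len(uv))]@c["cw"][:3,:3].T
    return c["cw"][:3,3],d
def plane(c,uv,z):
    o,d=ray(c,uv); return o+d*((z-o[2])/d[:,2])[:,None]
def proj(c,P):
    f=210/np.tan(np.radians(float(c["vfov"]))/2)
    M=np.linalg.inv(c["cw"]);p=np.atleast_2d(P)@M[:3,:3].T+M[:3,3]
    return np.c_[p[:,0]/p[:,2]*f+c["cx"],p[:,1]/p[:,2]*f+c["cy"]]
def tri(c1,a,c2,b):
    o1,d1=ray(c1,a);o2,d2=ray(c2,b);d1=d1[0];d2=d2[0]
    st=np.linalg.lstsq(np.c_[d1,-d2],o2-o1,rcond=None)[0]
    p=o1+st[0]*d1;q=o2+st[1]*d2
    return (p+q)/2,np.linalg.norm(p-q)
```

Run:
```python
from h import *
np.set_printoptions(precision=3,suppress=True)
a=load("scene0");b=load("side0")
print("plate corners side",plane(b,[(361,272),(410,308),(364,360),(311,318),(371,303),(320,317),(404,308)],.008))
print("plate scene",plane(a,[(226,157),(198,152),(261,135),(281,157),(227,176)],.008))
print("fix pins",tri(a,(244,187),b,(310,219)),tri(a,(327,203),b,(235,214)))
print("tail",tri(a,(458,268),b,(140,128)))
print("foot",plane(a,[(336,349),(365,388),(439,352),(405,320)],.01))
print("foot",plane(b,[(160,178),(177,194),(217,178)],.01))
print("tube/lids",plane(a,[(180,208),(240,318),(396,243),(320,170)],0))
```

```text
plate corners side [[ 0.641 -0.224  0.008]
 [ 0.638 -0.354  0.008]
 [ 0.474 -0.354  0.008]
 [ 0.47  -0.223  0.008]
 [ 0.589 -0.288  0.008]
 [ 0.485 -0.234  0.008]
 [ 0.628 -0.345  0.008]]
plate scene [[ 0.588 -0.285  0.008]
 [ 0.643 -0.342  0.008]
 [ 0.466 -0.335  0.008]
 [ 0.467 -0.217  0.008]
 [ 0.616 -0.211  0.008]]
fix pins (array([ 0.628, -0.071,  0.078]), np.float64(0.002663442902856257)) (array([0.51 , 0.059, 0.084]), np.float64(0.002724374910881343))
tail (array([0.483, 0.357, 0.189]), np.float64(0.026644421386307227))
foot [[0.635 0.293 0.01 ]
 [0.632 0.366 0.01 ]
 [0.497 0.373 0.01 ]
 [0.505 0.303 0.01 ]]
foot [[0.502 0.38  0.01 ]
 [0.496 0.289 0.01 ]
 [0.619 0.268 0.01 ]]
tube/lids [[ 0.748 -0.164  0.   ]
 [ 0.744  0.162  0.   ]
 [ 0.398  0.15   0.   ]
 [ 0.404 -0.132  0.   ]]
```

```bash
r="-0.428 -0.250 -0.12 1.17 1"; python3 inch.py '-0.05 -0.03 -0.06 0.15 1;-0.1 -0.06 -0.09 0.3 1;-0.428 -0.250 -0.12 1.17 1;-0.428 -0.250 -0.12 1.17 1;-0.428 -0.250 -0.12 1.17 1;-0.428 -0.250 -0.12 1.17 1;-0.428 -0.250 -0.12 1.17 1;-0.428 -0.250 -0.12 1.17 1;-0.428 -0.250 -0.12 1.17 1;-0.428 -0.250 -0.12 1.17 1;-0.428 -0.250 -0.12 1.17 1'
python3 - <<'E'
from h import *
shot("wrist","w1"); print(manip.get_state()["tool_pos"],manip.get_state()["tool_rot"])
E
```

```text
t: 1.52
tool_pos: [0.5492, 0.2027, 0.3508]
tool_rot: [-2.219, -2.223, 0.001]
force: [-0.6, 0.6, -0.1]
gripper_width: 0.996
grasp_force: 0.0
[0.54907681 0.20306776 0.35083188] [-2.21767224e+00 -2.22363184e+00  8.14306694e-04]
```

View pics/w1.png

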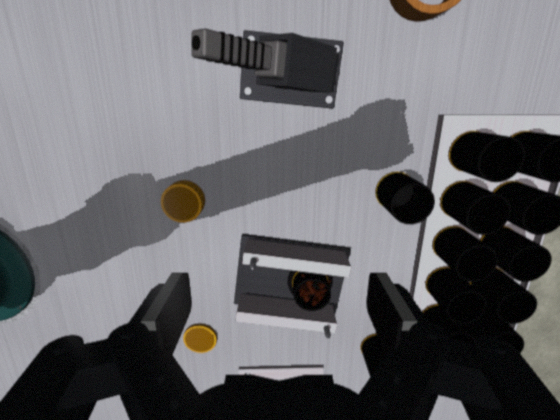

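The wrist view shows the whole layout: the holder foot with bolts near (251,38), (337,48), (329,99), (247,91), the lamp's tail at (203,44), and the fixture between (239,233) and (335,335). The walls are pale with pins near (253,262) and (327,331).

```bash
python3 inch.py '-0.18 0.02 0.10 0 1;-0.18 0.02 0.10 0 1;-0.18 0.02 0.10 0 1;-0.18 0.02 0.10 0 1;-0.18 0.02 0.10 0 1;-0.18 0.02 0.10 0 1'
python3 - <<'E'
from h import *
np.set_printoptions(precision=4,suppress=True)
c=shot("wrist","w2")
im=c["color"][...,::-1]
cv2.imwrite("pics/w2c.png",cv2.resize(im[90:310,140:420],(784,616-16)[:2],interpolation=cv2.INTER_CUBIC))
w=load("w1")
print(plane(w,[(251,38),(337,48),(329,99),(247,91)],.01)); print(plane(w,[(243,30),(343,40),(334,108),(240,98)],.01))
print(plane(w,[(198,43)],.175))
E
```

```text
t: 2.33
tool_pos: [0.5703, 0.0239, 0.2517]
tool_rot: [-2.218, -2.225, -0.002]
force: [-0.2, 0.5, 0.0]
gripper_width: 0.997
grasp_force: 0.0
[[0.5115 0.3708 0.01  ]
 [0.6306 0.3587 0.01  ]
 [0.6232 0.2919 0.01  ]
 [0.5038 0.3026 0.01  ]]
[[0.5008 0.3805 0.01  ]
 [0.6383 0.3686 0.01  ]
 [0.6312 0.2794 0.01  ]
 [0.4933 0.2931 0.01  ]]
[[0.4763 0.3385 0.175 ]]
```

View pics/w2c.png

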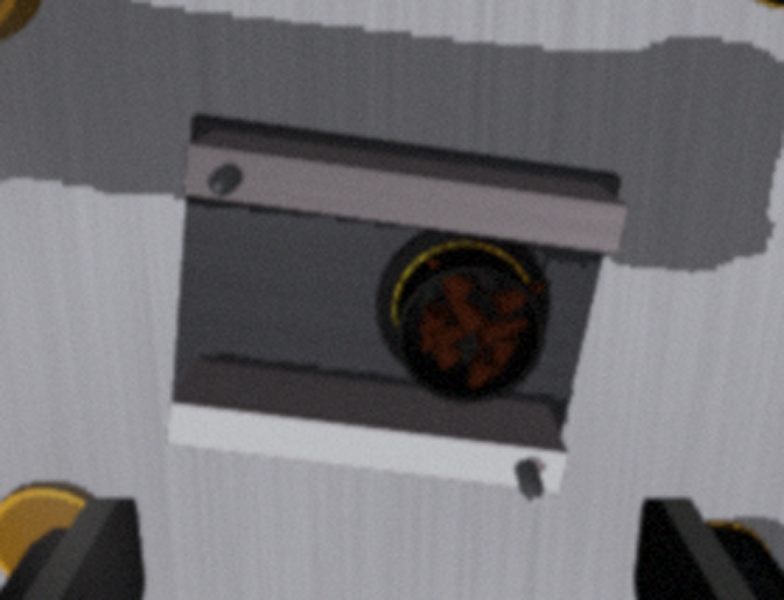

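The crop shows both wall tops. The upper wall's corners are at crop (188,143), (627,206), (617,250), (186,195) and the lower wall's at (173,403), (566,450), (560,492), (170,442). The pins are near (222,180) and (530,478), and the tube's mouth is at about (463,315).

Run:
```python
from h import *
np.set_printoptions(precision=4,suppress=True)
c=load("w2")
k=np.array([2.8,600/220]);o=np.array([140,90])
q=np.array([(188,143),(627,206),(617,250),(186,195),(173,403),(566,450),(560,492),(170,442)])/k-.0+o
# refine corners
g=cv2.cvtColor(c["color"],cv2.COLOR_RGB2GRAY)
P=plane(c,q,.062)[:,:2]
L=np.array([(-85,65),(85,65),(85,45),(-85,45),(-85,-45),(85,-45),(85,-65),(-85,-65)])*1e-3
A=P.mean(0);H=(L-L.mean(0)).T@(P-A)
th=np.arctan2(H[0,1]-H[1,0],H[0,0]+H[1,1])
Rm=np.array([[np.cos(th),-np.sin(th)],[np.sin(th),np.cos(th)]])
print(A,th,"\n",(P-A)@Rm-L)
for u in [(-.068,.055),(.068,-.055)]:
    xy=A+Rm@u
    for z in (.062,.089): print(z,xy,(proj(c,[*xy,z])-o)*k)
# tube mouth
print((proj(c,[*(A+Rm@(.035,0)),.056])-o)*k)
```

```text
[ 0.5711 -0.0069] -0.13627508175513434 
 [[ 0.0006 -0.0002]
 [-0.001  -0.0012]
 [-0.0008  0.0009]
 [ 0.0011 -0.0004]
 [ 0.0015 -0.0003]
 [-0.0022  0.0004]
 [-0.0005 -0.0003]
 [ 0.0013  0.001 ]]
0.062 [0.5112 0.0568] [[229.6329 174.3586]]
0.089 [0.5112 0.0568] [[216.46   186.2639]]
0.062 [ 0.631  -0.0706] [[527.0099 466.9514]]
0.089 [ 0.631  -0.0706] [[537.2901 498.9201]]
[[471.4725 335.5618]]
```

```bash
python3 inch.py '-0.25 -0.015 0 0 1;-0.25 -0.015 0 0 1;-0.25 -0.015 0 0 1;-0.25 -0.015 0 0 1;-0.25 -0.015 0 0 1;-0.25 -0.015 0 0 1'
python3 - <<'E'
from h import *
c=shot("wrist","w3")
im=c["color"][...,::-1]
cv2.imwrite("pics/w3c.png",cv2.resize(im[90:310,140:420],(784,600),interpolation=cv2.INTER_CUBIC))
E
```

```text
t: 3.12
tool_pos: [0.5559, -0.2269, 0.2515]
tool_rot: [-2.219, -2.223, -0.002]
force: [-0.1, 0.8, 0.4]
gripper_width: 1.001
grasp_force: 0.0
```

View pics/w3c.png

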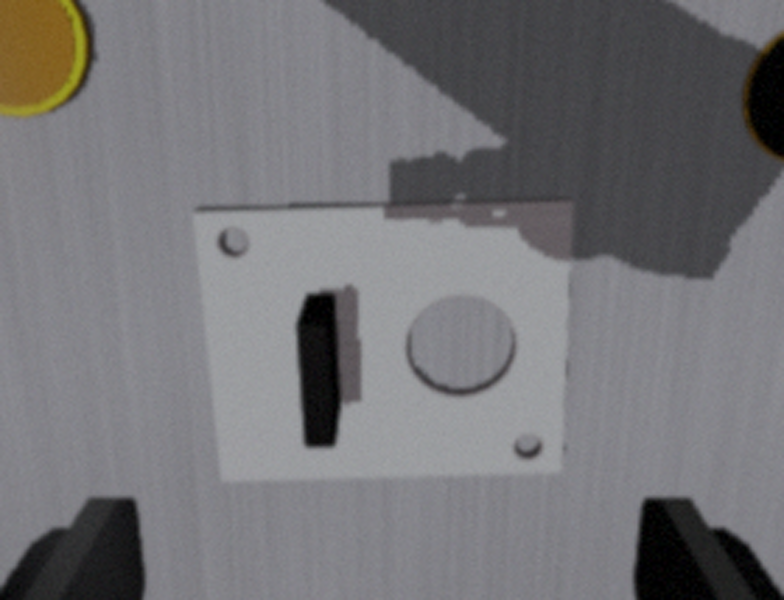

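The crop shows the plate's corners at crop (195,209), (573,203), (562,470), (221,481), the window at (461,343), and the pin holes at (234,241) and (528,445). The black handle is at about (320,370).

Run:
```python
from h import *
np.set_printoptions(precision=4,suppress=True)
c=load("w3")
k=np.array([2.8,600/220]);o=np.array([140,90])
q=np.array([(195,209),(573,203),(562,470),(221,481),(234,241),(528,444),(461,342)])/k+o
P=plane(c,q,.008)[:,:2]
L=np.array([(-85,70),(85,70),(85,-70),(-85,-70),(-68,55),(68,-55),(35,0)])*1e-3
A=P.mean(0);H=(L-L.mean(0)).T@(P-A)
th=np.arctan2(H[0,1]-H[1,0],H[0,0]+H[1,1])
Rm=np.array([[np.cos(th),-np.sin(th)],[np.sin(th),np.cos(th)]])
C=A-Rm@L.mean(0)
print(C,th,"\n",(P-C)@Rm-L)
hd=C+Rm@(-.03,0);print("handle",hd)
print((proj(c,[[*(C+Rm@(-.03+sx*.007,sy*.03)),.053] for sx,sy in [(-1,1),(1,1),(1,-1),(-1,-1)]])-o)*k)
s=manip.get_state();M=R.from_rotvec(s["tool_rot"]).as_matrix();p=s["tool_pos"]
print(M)
print("to handle",M.T@(np.array([*hd,.0])-[*p[:2],0]))
```

```text
[ 0.5568 -0.2856] 0.030174068338591164 
 [[ 0.0011 -0.    ]
 [-0.0004 -0.002 ]
 [-0.0002  0.0007]
 [-0.0001 -0.0008]
 [ 0.0002 -0.0005]
 [-0.0004  0.0009]
 [-0.0003  0.0017]]
handle [ 0.5268 -0.2865]
[[295.5997 320.4081]
 [329.5423 319.5133]
 [336.4718 446.9124]
 [304.2886 447.7218]]
[[-0.0036  1.      0.0005]
 [ 1.      0.0036  0.0013]
 [ 0.0013  0.0005 -1.    ]]
to handle [-0.0604 -0.0295 -0.0001]
```

```bash
python3 inch.py '-0.06 -0.0295 0.02 -0.026 1;-0.06 -0.0295 0.06 -0.026 1;-0.06 -0.0295 0.12 -0.026 1;-0.06 -0.0295 0.18 -0.026 1;-0.06 -0.0295 0.21 -0.026 1;-0.06 -0.0295 0.233 -0.026 1;-0.06 -0.0295 0.233 -0.026 1;-0.06 -0.0295 0.233 -0.026 0;-0.06 -0.0295 0.233 -0.026 0;-0.06 -0.0295 0.233 -0.026 0;-0.06 -0.0295 0.233 -0.026 0;-0.06 -0.0295 0.233 -0.026 0;-0.06 -0.0295 0.233 -0.026 0' 70
```

```text
t: 4.8
tool_pos: [0.5261, -0.2889, 0.019]
tool_rot: [2.192, 2.249, 0.001]
force: [-0.8, 0.0, 5.9]
gripper_width: 0.155
grasp_force: 69.5
```

```bash
python3 inch.py '0 0 -0.03 0 0;0 0 -0.07 0 0;0 0 -0.12 0 0;0 0 -0.16 0 0;0.05 0.005 -0.16 0.05 0;0.1 0.01 -0.16 0.1 0;0.15 0.015 -0.16 0.166 0;0.2 0.02 -0.16 0.166 0;0.25 0.0238 -0.16 0.166 0;0.2855 0.0238 -0.16 0.166 0;0.2855 0.0238 -0.16 0.166 0;0.2855 0.0238 -0.16 0.166 0;0.2855 0.0238 -0.16 0.166 0'
python3 - <<'E'
from h import *
c=shot("wrist","w4")
im=c["color"][...,::-1]
cv2.imwrite("pics/w4c.png",cv2.resize(im[130:405,105:455],(764,600),interpolation=cv2.INTER_CUBIC))
s=manip.get_state();print(s["tool_pos"],s["tool_rot"],s["force"])
E
```

```text
t: 6.42
tool_pos: [0.5418, -0.0043, 0.1782]
tool_rot: [2.374, 2.057, -0.001]
force: [-0.1, -0.6, -3.4]
gripper_width: 0.148
grasp_force: 68.7
[ 0.5418361  -0.00421967  0.17821234] [ 2.37388813e+00  2.05741193e+00 -6.95416228e-04] [-0.696816   -0.11228446 -2.83483419]
```

View pics/w4c.png

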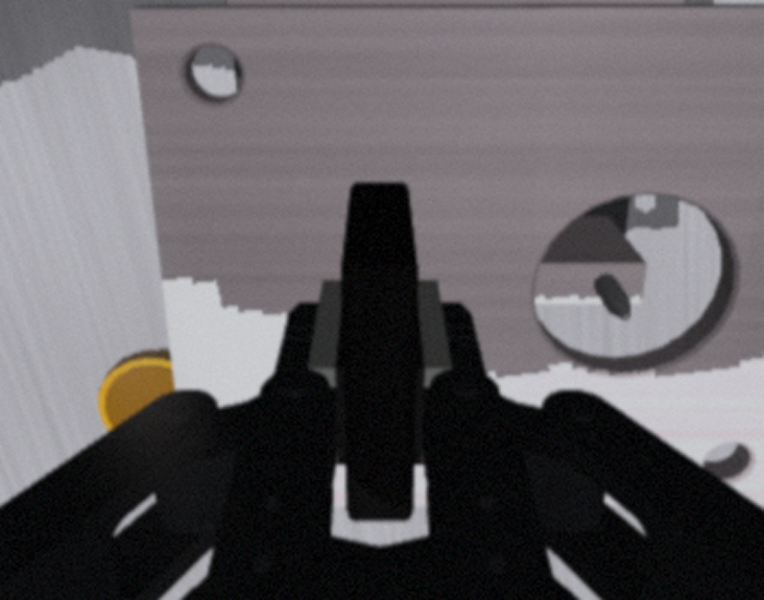

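The held plate's rims show at crop (213,73) for pin hole 1, (635,282) for the window and (727,460) for pin hole 2. The plate hangs straight in the fingers.

Run:
```python
from h import *
np.set_printoptions(precision=4,suppress=True)
c=load("w4")
k=np.array([764/350,600/275]);o=np.array([105,130])
q=np.array([(213,73),(727,460),(635,282)])/k+o
s=manip.get_state();M=R.from_rotvec(s["tool_rot"]).as_matrix();p=s["tool_pos"]
def fit(P,L):
    A=P.mean(0);H=(L-L.mean(0)).T@(P-A)
    th=np.arctan2(H[0,1]-H[1,0],H[0,0]+H[1,1])
    Rm=np.array([[np.cos(th),-np.sin(th)],[np.sin(th),np.cos(th)]])
    C=A-Rm@L.mean(0); return C,th,Rm
L=np.array([(-68,55),(68,-55),(35,0)])*1e-3
P=plane(c,q,p[2]-.011)[:,:2]
C,th,Rm=fit(P,L);print(C,th,"\n",(P-C)@Rm-L)
F=np.array([.5711,-.0069]);tf=-.1363
print("plate vs fix",C-F,th-tf)
Rf=np.array([[np.cos(tf),-np.sin(tf)],[np.sin(tf),np.cos(tf)]])
h=C+Rm@(-.03,0);
# required TCP: keep plate offset in tool: TCP rel plate
rel=Rm.T@(p[:2]-C); print("tcp in plate",rel)
tgt=F+Rf@rel; print("tgt tcp",tgt,"tool shift",M.T@np.array([*(tgt-p[:2]),0]),"turn",th-tf)
print("hand held nominal yaw",np.arctan2(M[1,1],M[0,1]), M[:,2])
```

```text
[ 0.5723 -0.0058] -0.14002206282462396 
 [[ 0.0009 -0.0009]
 [-0.0007  0.    ]
 [-0.0002  0.0008]]
plate vs fix [0.0012 0.0011] -0.0037220628246239507
tcp in plate [-0.0304 -0.0027]
tgt tcp [ 0.5407 -0.0054] tool shift [-0.0014 -0.001   0.    ] turn -0.0037220628246239507
hand held nominal yaw -0.14259465136413232 [-0.0002 -0.0004 -1.    ]
```

```bash
python3 inch.py '-0.0014 -0.001 0.02 -0.004 0;-0.0014 -0.001 0.045 -0.004 0;-0.0014 -0.001 0.06 -0.004 0;-0.0014 -0.001 0.066 -0.004 0;-0.0014 -0.001 0.07 -0.004 0;-0.0014 -0.001 0.074 -0.004 0;-0.0014 -0.001 0.078 -0.004 0;-0.0014 -0.001 0.082 -0.004 0;-0.0014 -0.001 0.082 -0.004 0'
```

```text
t: 7.6
tool_pos: [0.5406, -0.0039, 0.096]
tool_rot: [-2.367, -2.065, 0.001]
force: [0.6, 0.5, -2.8]
gripper_width: 0.153
grasp_force: 68.8
```

```bash
python3 inch.py '0 0 0.004 0 0;0 0 0.008 0 0;0 0 0.011 0 0;0 0 0.013 0 0;0 0 0.015 0 0;0 0 0.015 0 0'
```

```text
t: 8.35
tool_pos: [0.5409, -0.004, 0.0812]
tool_rot: [2.367, 2.065, 0.0]
force: [-0.3, 0.0, -2.4]
gripper_width: 0.157
grasp_force: 68.7
```

```bash
python3 inch.py '0 0 0.001 0 0;0 0 0.002 0 0;0 0 0.003 0 0;0 0 0.003 0 0'
```

```text
t: 8.85
tool_pos: [0.5409, -0.0039, 0.0809]
tool_rot: [-2.366, -2.064, -0.002]
force: [-9.0, 0.9, 23.0]
gripper_width: 0.153
grasp_force: 72.7
```

```bash
python3 inch.py '0 0 -0.002 0 0;0 0 -0.002 0 1;0 0 -0.002 0 1;0 0 -0.002 0 1;0 0 -0.002 0 1;0 0 -0.03 0 1;0 0 -0.08 0 1;0.02 0 -0.14 0 1;0.05 0 -0.18 0 1;0.05 0 -0.18 0 1;0.05 0 -0.18 0 1'
python3 - <<'E'
from h import *
c=shot("wrist","w5")
im=c["color"][...,::-1]
cv2.imwrite("pics/w5c.png",cv2.resize(im[90:310,140:420],(784,600),interpolation=cv2.INTER_CUBIC))
E
```

```text
t: 10.22
tool_pos: [0.547, 0.0453, 0.2576]
tool_rot: [-2.367, -2.065, 0.002]
force: [-1.0, -0.4, -0.8]
gripper_width: 1.0
grasp_force: 0.0
```

View pics/w5c.png

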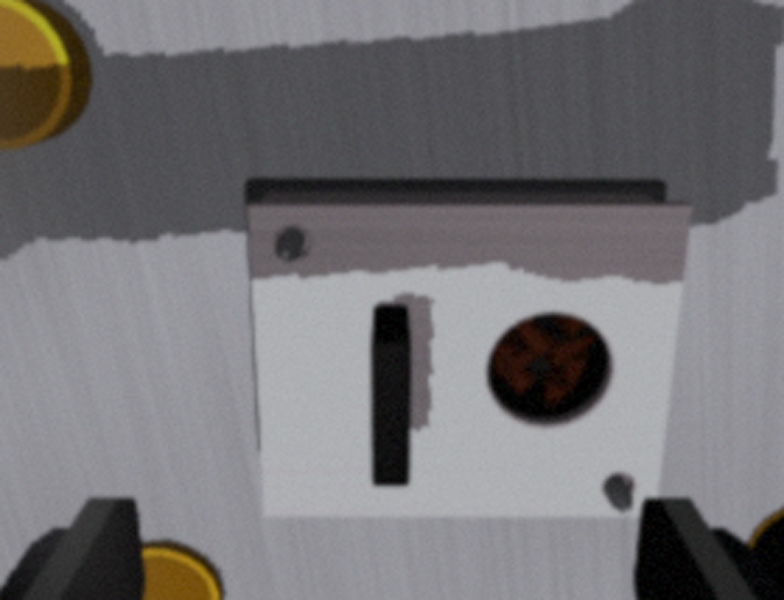

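The plate lies flush with both pins through their holes, at crop (291,243) and (620,490). The window, at (550,368), is over the tube. Next the lamp.

```bash
python3 inch.py '0.03 -0.01 -0.04 -0.18 1;0.281 -0.086 -0.072 -1.615 1;0.281 -0.086 -0.072 -1.615 1;0.281 -0.086 -0.072 -1.615 1;0.281 -0.086 -0.072 -1.615 1;0.281 -0.086 -0.072 -1.615 1;0.281 -0.086 -0.072 -1.615 1;0.281 -0.086 -0.072 -1.615 1;0.281 -0.086 -0.072 -1.615 1;0.281 -0.086 -0.072 -1.615 1;0.281 -0.086 -0.072 -1.615 1;0.281 -0.086 -0.072 -1.615 1'
python3 - <<'E'
from h import *
np.set_printoptions(precision=4,suppress=True)
c=load("w5");k=np.array([2.8,600/220]);o=np.array([140,90])
q=np.array([(291,243),(620,490),(550,368)])/k+o
P=plane(c,q,.07);print(P, np.arctan2(*(P[1]-P[0])[[1,0]])+.680)
c=shot("wrist","w6")
im=c["color"][...,::-1]
cv2.imwrite("pics/w6c.png",cv2.resize(im[60:360,80:480],(800,600),interpolation=cv2.INTER_CUBIC))
s=manip.get_state();print(s["tool_pos"],R.from_rotvec(s["tool_rot"]).as_matrix(),s["joint_positions"])
E
```

```text
t: 11.78
tool_pos: [0.5005, 0.3354, 0.3299]
tool_rot: [-0.147, -3.138, 0.001]
force: [-0.4, 0.2, 0.3]
gripper_width: 1.0
grasp_force: 0.0
[[ 0.5112  0.0564  0.07  ]
 [ 0.6318 -0.0724  0.07  ]
 [ 0.6065 -0.0106  0.07  ]] -0.13826962691638445
[0.5005 0.3355 0.3301] [[-0.9957  0.0928 -0.0003]
 [ 0.0928  0.9957 -0.0003]
 [ 0.0002 -0.0003 -1.    ]] [-0.8038  0.3032  0.2009  1.6192 -0.0632  1.226   0.8875]
```

View pics/w6c.png

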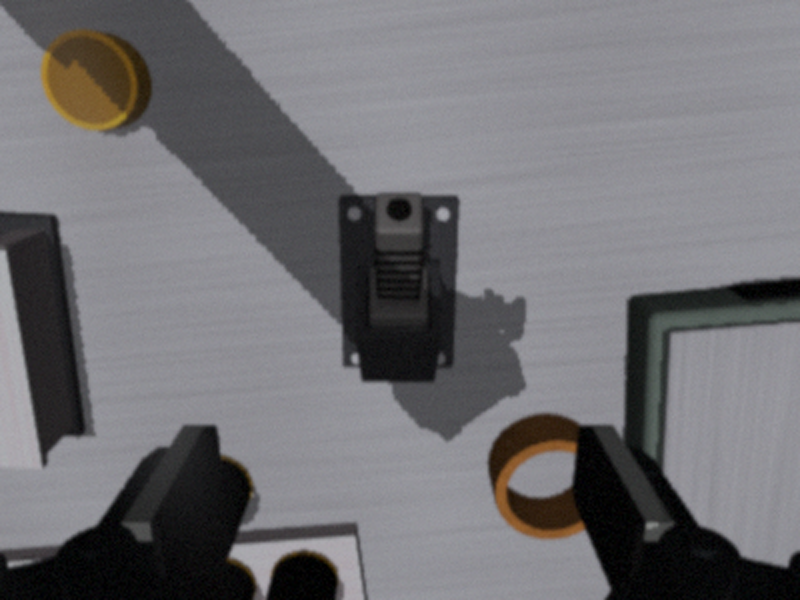

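The crop shows the lamp lying along the image column at about 399. Its tail face spans rows 194 to 233, with the dot at (399,209). The handle and head step is near row 290, and the foot's corners are at (341,197), (458,197), (452,365).

Run:
```python
from h import *
np.set_printoptions(precision=4,suppress=True)
c=load("w6");o=np.array([80,60])
u=lambda x,y:np.array([(x,y)])/2+o
a=plane(c,u(399,233),.1837)[0];b=plane(c,u(399,194),.1667)[0];d=plane(c,u(399,209),.1752)[0]
print(a,b,d)
s=manip.get_state();M=R.from_rotvec(s["tool_rot"]).as_matrix();p=s["tool_pos"]
for q in (a,b,d): print(M.T@(q-p))
foot=plane(c,np.array([(341,197),(458,197),(452,365),(344,365)])/2+o,.01);print(foot)
# triangulate tail upper edge with scene/side: predicted pixels
print(proj(load("scene0"),[a,b]),proj(load("side0"),[a,b]))
```

```text
[0.4835 0.3385 0.1837] [0.468  0.34   0.1667] [0.4738 0.3395 0.1752]
[0.0172 0.0015 0.1464]
[0.0327 0.0015 0.1634]
[0.027  0.0015 0.1549]
[[0.4926 0.2948 0.01  ]
 [0.5006 0.3813 0.01  ]
 [0.637  0.368  0.01  ]
 [0.6288 0.2804 0.01  ]]
[[457.033  260.3679]
 [463.0213 265.1033]] [[150.2447 134.0578]
 [145.896  142.026 ]]
```

Run:
```python
from h import *
np.set_printoptions(precision=4,suppress=True)
a=load("w1");b=load("w6")
def dot(c,x0,x1,y0,y1,t=40):
    g=cv2.GaussianBlur(cv2.cvtColor(c["color"],cv2.COLOR_RGB2GRAY),(3,3),0)[y0:y1,x0:x1]
    m=(g<g.min()+15).astype(np.uint8)
    n,l,st,ce=cv2.connectedComponentsWithStats(m)
    for i in range(1,n): print(st[i],ce[i]+[x0,y0])
    i=1+st[1:,4].argmax();return ce[i]+[x0,y0]
p=dot(a,190,212,30,58);q=dot(b,268,292,155,176)
print(tri(a,p,b,q))
s=load("side0");sc=load("scene0")
for z in(.165,.175,.185,.195,.205):
    P=plane(b,q,z);print(P,proj(a,P),proj(s,P),proj(sc,P))
im=[cv2.resize(load(n)["color"][y:y+75,x:x+100,::-1],(800,600) if 0 else (400,300),interpolation=cv2.INTER_CUBIC) for n,x,y in(("w1",180,15),("side0",110,100),("scene0",390,240),("w6",240,140))]
cv2.imwrite("pics/t.png",np.vstack([np.hstack(im[:2]),np.hstack(im[2:])]))
```

```text
[ 3  7  6 12 61] [195.623   42.2459]
[ 7  5 10  9 74] [279.4189 164.1892]
(array([0.4738, 0.3394, 0.1735]), np.float64(2.034577940253383e-05))
[[0.4754 0.3392 0.165 ]] [[199.6403  44.0085]] [[148.7804 141.5774]] [[458.3395 267.4961]]
[[0.4735 0.3394 0.175 ]] [[194.8864  41.8919]] [[147.2571 138.448 ]] [[461.3309 262.3218]]
[[0.4716 0.3396 0.185 ]] [[189.8029  39.6286]] [[145.7097 135.2691]] [[464.386  257.0373]]
[[0.4697 0.3397 0.195 ]] [[184.3541  37.2026]] [[144.1377 132.0395]] [[467.5068 251.6391]]
[[0.4678 0.3399 0.205 ]] [[178.4993  34.5959]] [[142.5405 128.7581]] [[470.6955 246.1235]]
```

View pics/t.png

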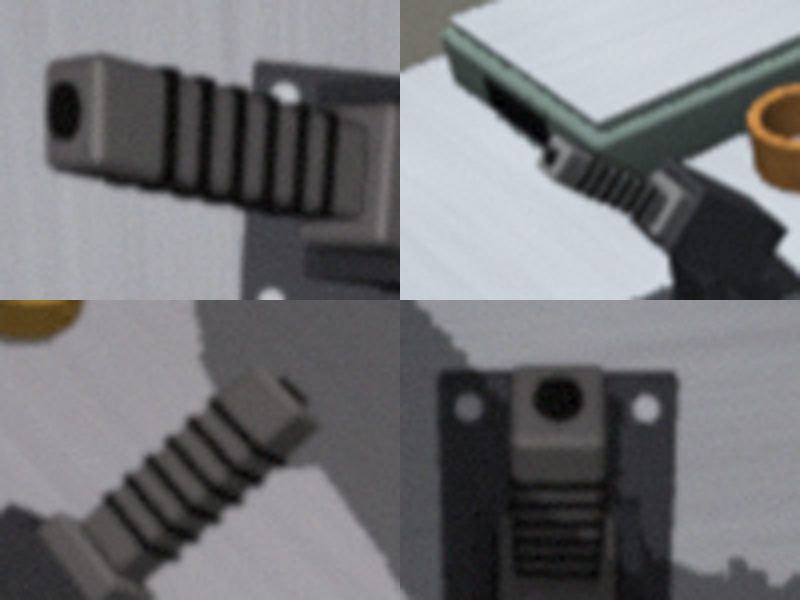

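The four views agree: the tail face's dot is at (0.474, 0.339, 0.1735) and the slope is as described.

```bash
python3 inch.py '0.0114 0.0015 0.05 0 1;0.0114 0.0015 0.1 0 1;0.0114 0.0015 0.15 0 1;0.0114 0.0015 0.18 0 1;0.0114 0.0015 0.193 0 1;0.0114 0.0015 0.193 0 1;0.0114 0.0015 0.193 0 0;0.0114 0.0015 0.193 0 0;0.0114 0.0015 0.193 0 0;0.0114 0.0015 0.193 0 0;0.0114 0.0015 0.193 0 0;0.0114 0.0015 0.193 0 0' 60
```

```text
t: 13.32
tool_pos: [0.4894, 0.338, 0.138]
tool_rot: [0.145, 3.138, 0.0]
force: [-1.5, -2.3, 6.5]
gripper_width: 0.271
grasp_force: 59.0
```

```bash
python3 inch.py '0.005 0 -0.005 0 0;0.015 0 -0.015 0 0;0.025 0 -0.025 0 0;0.035 0 -0.035 0 0;0.045 0 -0.045 0 0;0.055 0 -0.055 0 0;0.065 0 -0.065 0 0;0.075 0 -0.08 0 0;0.085 0 -0.11 0 0;0.085 0 -0.11 0 0;0.085 0 -0.11 0 0'
python3 - <<'E'
from h import *
s=manip.get_state();print(s["force"],s["torque"],s["grasp_force"],s["gripper_width"])
E
```

```text
t: 14.7
tool_pos: [0.4042, 0.3456, 0.2467]
tool_rot: [-0.144, -3.138, 0.001]
force: [0.3, 0.4, -3.3]
gripper_width: 0.273
grasp_force: 59.1
[ 0.32870041  0.35848537 -3.31225823] [ 0.00205297  0.23448593 -0.04487059] 59.0888911485672 0.27295581536962804
```

```bash
python3 inch.py '0 0 0 0 0;0 0 0 0 0;0 0 0 0 0;0 0 0 0 0' 20
python3 - <<'E'
from h import *
np.set_printoptions(precision=3,suppress=True)
for i in range(1):
    s=manip.get_state();print(s["force"],s["torque"],s["grasp_force"],s["gripper_width"])
shot("side","s7")
E
```

```text
t: 15.2
tool_pos: [0.4047, 0.3459, 0.2471]
tool_rot: [-0.144, -3.138, 0.001]
force: [0.0, -1.1, -2.4]
gripper_width: 0.268
grasp_force: 59.1
[ 0.01  -1.126 -2.364] [ 0.018  0.179 -0.001] 59.08467471599579 0.267802217718079
```

```bash
python3 inch.py '0 0 0 0 0.2;0 0 0 0 0.2;0 0 0 0 0.2' 20; python3 inch.py '0 0 0 0 0.25;0 0 0 0 0.25;0 0 0 0 0.25' 20
python3 - <<'E'
from h import *
s=manip.get_state();print(s["force"],s["torque"],s["grasp_force"],s["gripper_width"])
E
```

```text
t: 15.62
tool_pos: [0.4047, 0.346, 0.2473]
tool_rot: [0.144, 3.138, 0.0]
force: [-0.1, -0.4, -2.7]
gripper_width: 0.276
grasp_force: 59.1
t: 16.0
tool_pos: [0.4047, 0.346, 0.2473]
tool_rot: [0.144, 3.138, 0.0]
force: [0.1, 0.8, -1.6]
gripper_width: 0.273
grasp_force: 59.1
[ 0.06618802  0.79039134 -1.56879408] [0.04663189 0.13611239 0.08289464] 59.08552050590515 0.27326886330832284
```

```bash
cat > ang.py <<'E'
from h import *
np.set_printoptions(precision=1,suppress=True,linewidth=150)
def ang(name,bg,tag):
    c=shot(name,tag);b=load(bg)
    s=manip.get_state();M=R.from_rotvec(s["tool_rot"]).as_matrix();g=s["tool_pos"]-M[:,2]*.02
    d=cv2.absdiff(c["color"],b["color"]).max(2)
    A=np.arange(-30,100,5);L=np.array([.04,.07,.10,.125,.14])
    out=[]
    for a in np.radians(A):
        P=g+L[:,None]*(np.sin(a)*-M[:,0]+np.cos(a)*M[:,2])
        uv=np.round(proj(c,P)).astype(int);ok=(uv>=0).all(1)&(uv<[560,420]).all(1)
        out.append([d[v,u] if k else -1 for (u,v),k in zip(uv,ok)])
    print(name);print(np.c_[A,out].astype(int))
    return c
if __name__=="__main__":
    ang("side","side0","s8");ang("scene","scene0","c8")
    s=manip.get_state();print(s["torque"],s["force"])
E
python3 ang.py
```

```text
side
[[-30   3   2  12  93  94]
 [-25   4   3   4  14  48]
 [-20   4   1   1   2   1]
 [-15   1   3   1   2   0]
 [-10   3   2   2   3   2]
 [ -5   1   1   2   2   1]
 [  0   3   1   1   1   2]
 [  5   2   3   1   2   4]
 [ 10   2   1   2   3   3]
 [ 15   5   2   1   3   2]
 [ 20   4   2   2   4   1]
 [ 25  64   5   2   3   2]
 [ 30 163  75   4   4   1]
 [ 35 169 154 145  27 143]
 [ 40 129  14  23  58   4]
 [ 45  57  58  15  33  21]
 [ 50   9  52  91  76  33]
 [ 55  15  57  62  31   3]
 [ 60  21  85   1   3   1]
 [ 65  32   2   3   1   1]
 [ 70   2   1   2   5   1]
 [ 75   2   2   1   2   3]
 [ 80   3   1   1   2   2]
 [ 85   1   1   2   1   2]
 [ 90   4   3   3   2   1]
 [ 95   5   4   4   1   1]]
scene
[[-30  98   2   3   2   3]
 [-25 124   4   5   3   3]
 [-20 102   6   4   3   5]
 [-15 111   5   3   2  31]
 [-10 118   5   3  67  73]
 [ -5 143   1  58  68  71]
 [  0 111   3  70  67  66]
 [  5 116   4   4  71  70]
 [ 10 115   8  33  70  67]
 [ 15 135  30  50  25  71]
 [ 20 138  46  51  52  15]
 [ 25 129  33  42  27   2]
 [ 30 100  32  38  27   5]
 [ 35  99  31  48  32  28]
 [ 40  99  29  38  26  26]
 [ 45 101  33  39  26  10]
 [ 50 101  32  31  25   9]
 [ 55 103  30  39  30  97]
 [ 60 115  34  43  26  99]
 [ 65 127  25  43  35  81]
 [ 70 136  31  31   6  66]
 [ 75 109  49   8   3  66]
 [ 80 100  64   3   3  62]
 [ 85  96  68   7   5  63]
 [ 90 115  71  39  44  65]
 [ 95  48  69  67   2  68]]
[-0.   0.2  0. ] [ 0.2  0.4 -2.1]
```

The lamp is still at about 45° and the pads hold it without slipping. I'll pivot it upright by pushing the lens end against the vertical side of the fixed socket.

```bash
python3 inch.py '-0.04 -0.04 0 -0.18 0;-0.08 -0.08 0 -0.36 0;-0.12 -0.12 0 -0.54 0;-0.162 -0.159 0 -0.72 0;-0.162 -0.159 0 -0.9 0;-0.162 -0.159 0 -1.08 0;-0.162 -0.159 0 -1.26 0;-0.162 -0.159 0 -1.44 0;-0.162 -0.159 0 -1.571 0;-0.162 -0.159 0.03 -1.571 0;-0.162 -0.159 0.06 -1.571 0;-0.162 -0.159 0.09 -1.571 0;-0.162 -0.159 0.1 -1.571 0;-0.162 -0.159 0.1 -1.571 0'
python3 ang.py | grep -v scene | head -27
python3 - <<'E'
from h import *
s=manip.get_state();print(s["torque"],s["force"],s["tool_pos"],s["joint_positions"][6]);print(R.from_rotvec(s["tool_rot"]).as_matrix())
E
```

```text
t: 17.85
tool_pos: [0.5514, 0.1728, 0.1471]
tool_rot: [2.117, -2.32, -0.0]
force: [0.2, 0.8, -2.4]
gripper_width: 0.271
grasp_force: 59.0
side
[[-30   5  12  93  91  91]
 [-25   5   4  91  91  91]
 [-20   6   5  91  91  91]
 [-15   6   6  92  90  87]
 [-10   6   6  60  89  90]
 [ -5   6   6  94  91  89]
 [  0   5   7  92  90  91]
 [  5   6   7  87  92  71]
 [ 10  46   4  79  91  90]
 [ 15  82   5   8  88  92]
 [ 20 157   6   5  90  88]
 [ 25 146   4   7  45  95]
 [ 30 137   8   4  26  19]
 [ 35 140   8  15   5   5]
 [ 40 150 166  99  27  18]
 [ 45 181 149  93  25  20]
 [ 50 173  91 101  24  20]
 [ 55 192  25 104  31  14]
 [ 60 176  50   4   2   3]
 [ 65 207  52   5   7   4]
 [ 70 203 130  26   3   1]
 [ 75 200 192 170 123  10]
 [ 80 201 135 201 196 143]
 [ 85 199  12 191 161   5]
 [ 90 196   7 176   3   7]
 [ 95 168   2 128   4   4]]
[-0.17312781  0.01298604  0.02563924] [ 0.1929945  -0.20353253 -1.88096353] [0.55233674 0.17308854 0.14849367] 2.6998555521185916
[[-9.15571312e-02 -9.95797684e-01  2.06518621e-03]
 [-9.95799448e-01  9.15587050e-02  6.80616429e-04]
 [-8.66842038e-04 -1.99419600e-03 -9.99997636e-01]]
```

```bash
python3 inch.py '-0.01 0 0 0 0;-0.015 0 0 0 0;-0.022 0 -0.008 0 0;-0.0285 0 -0.015 0 0;-0.036 0 -0.022 0 0;-0.0424 0 -0.027 0 0;-0.048 0 -0.031 0 0;-0.053 0 -0.0345 0 0;-0.053 0 -0.0345 0 0'
python3 ang.py | grep -v scene | head -27
python3 - <<'E'
from h import *
s=manip.get_state();print(s["torque"],s["force"],s["tool_pos"],s["joint_positions"][6])
E
```

```text
t: 19.08
tool_pos: [0.5564, 0.2262, 0.1821]
tool_rot: [-2.117, 2.32, 0.0]
force: [1.0, -3.3, -2.3]
gripper_width: 0.273
grasp_force: 59.8
side
[[-30   2   6   6  93  93]
 [-25  43   7   5  91  90]
 [-20 103   4   4  92  89]
 [-15 103   6   3  73  92]
 [-10 156  18   1  11  92]
 [ -5 191  36   4  20  86]
 [  0 191  11   4   5  15]
 [  5 192  13   4   5  32]
 [ 10 187  20   8   2   2]
 [ 15 181  49   5   8   2]
 [ 20 171  31   3   7  13]
 [ 25 141  20  37   8  13]
 [ 30 117  57  46  18  30]
 [ 35 130 151 119  29  18]
 [ 40 126 186 112  32  15]
 [ 45 152 151  22   9   5]
 [ 50 181  52   8   2   2]
 [ 55 176  68   6   6   2]
 [ 60 195  83   3   6   4]
 [ 65 147   6   1   4   1]
 [ 70  54  33  17   3   6]
 [ 75  39  45  65   4   3]
 [ 80  38  47 104 155  83]
 [ 85  44  49 139 204 178]
 [ 90  43  17 196 178  93]
 [ 95  44   6 182  20   6]]
[-0.76435009 -0.21914275 -0.09958416] [-0.32168534 -2.37796986 -2.44477374] [0.55624431 0.22611776 0.18191229] 2.6159638670040035
```

```bash
python3 inch.py '-0.006 0 -0.0035 0 0;-0.0115 0 -0.0065 0 0;-0.0175 0 -0.009 0 0;-0.0235 0 -0.012 0 0;-0.03 0 -0.014 0 0;-0.036 0 -0.016 0 0;-0.042 0 -0.018 0 0;-0.048 0 -0.0195 0 0;-0.055 0 -0.0205 0 0;-0.061 0 -0.0215 0 0;-0.061 0 -0.0215 0 0'
python3 ang.py | grep -v scene | head -27
python3 - <<'E'
from h import *
s=manip.get_state();print(s["torque"],s["force"],s["tool_pos"],s["joint_positions"][6])
E
```

```text
t: 20.55
tool_pos: [0.5617, 0.2872, 0.2033]
tool_rot: [-2.118, 2.32, 0.001]
force: [-0.1, -2.2, -2.9]
gripper_width: 0.273
grasp_force: 60.9
side
[[-30  23 160  14  11   1]
 [-25  23 161  18   6   0]
 [-20  27 156  18  24   4]
 [-15  27 154  18  25   6]
 [-10  22 137  14  27  23]
 [ -5  15 136  21  25  25]
 [  0  13 153  12  17  25]
 [  5  34 161   7  21  23]
 [ 10  27 165   7  12  10]
 [ 15  28  56   4   8  18]
 [ 20  35  22  59  28   4]
 [ 25  42  22 121  20  47]
 [ 30  44  14   3   2  33]
 [ 35  60   1   2   4   4]
 [ 40  41   2   3   3   1]
 [ 45   6   1   3   5   4]
 [ 50  87  56   4   4   7]
 [ 55 163 148   2   3   6]
 [ 60 188 100   4   5   4]
 [ 65 185  26   4   4   3]
 [ 70 198  44  26   5   6]
 [ 75 196 194 188  22   5]
 [ 80 203 199 204 111  25]
 [ 85 204 188 201 209 201]
 [ 90 202  29 182 202 163]
 [ 95 199  18 156 154  58]]
[-0.6598145  -0.03293693 -0.02864198] [ 0.5634946  -1.38393595 -3.65859667] [0.56173192 0.28704541 0.20331739] 2.528269846873597
```

```bash
python3 inch.py '0.02 0 0 0 0;0.05 0 -0.02 0 0;0.08 0 -0.06 0 0;0.08 0 -0.06 0 0;0.08 0 -0.06 0 0'
python3 ang.py >/dev/null
python3 - <<'E'
from h import *
s=manip.get_state();print(s["torque"],s["force"],s["tool_pos"],s["joint_positions"])
c=load("s8");d=load("c8")
i=[cv2.resize(x["color"][y:y+112,xx:xx+150,::-1],(400,300),interpolation=cv2.INTER_CUBIC) for x,xx,y in ((c,0,0),(d,0,0))] if 0 else []
M=R.from_rotvec(s["tool_rot"]).as_matrix();g=s["tool_pos"]-M[:,2]*.02
for x in(c,d):
    u,v=np.clip(proj(x,g+M[:,2]*.07)[0].astype(int)-[75,75],0,[410,270]);print(u,v)
    i.append(cv2.resize(x["color"][v:v+150,u:u+150,::-1],(400,400),interpolation=cv2.INTER_CUBIC))
cv2.imwrite("pics/t2.png",np.hstack(i))
E
```

```text
t: 21.28
tool_pos: [0.5541, 0.2069, 0.2633]
tool_rot: [-2.116, 2.32, 0.002]
force: [-0.4, 0.9, -2.7]
gripper_width: 0.271
grasp_force: 60.9
[-0.00455631 -0.03556502 -0.00579935] [ 0.69551754 -0.503252   -3.61601331] [0.55354342 0.20753179 0.26214712] [-0.43291346  0.33887935  0.02293117  1.72045116 -0.00976354  1.08399479
  2.64466537]
129 59
284 130
```

View pics/t2.png

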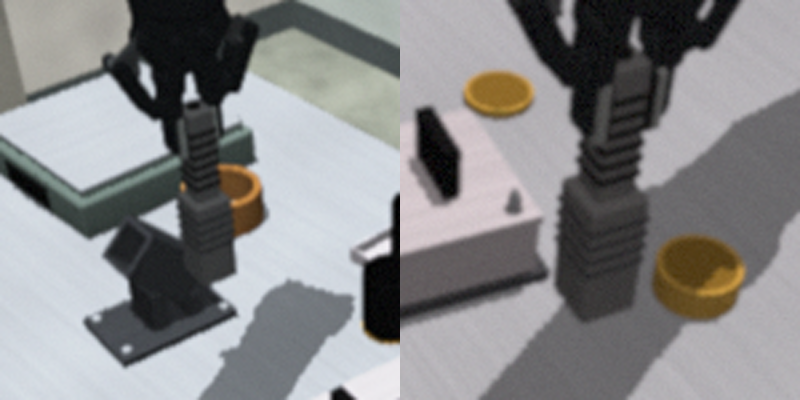

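The lamp hangs close to upright in the fingers. In the side crop the tail is at (196,106) and the lens at about (211,268); in the scene crop they are at (632,58) and (597,296).

Run:
```python
from h import *
np.set_printoptions(precision=4,suppress=True)
c=load("s8");d=load("c8");k=400/150
a=lambda x,y:np.array([x/k+129,y/k+59]);b=lambda x,y:np.array([(x-400)/k+284,y/k+130])
T,e1=tri(c,a(196,106),d,b(632,58));L,e2=tri(c,a(211,268),d,b(597,296))
v=T-L;print(T,L,e1,e2,np.linalg.norm(v),v/np.linalg.norm(v))
s=manip.get_state();M=R.from_rotvec(s["tool_rot"]).as_matrix();p=s["tool_pos"]
print("tilt in tool axes (x,y)",M.T@v/np.linalg.norm(v),"lens rel tcp tool",M.T@(L-p))
W=np.array([.606,-.0112]);print("shift tcp",M.T@np.array([*(W-p[:2]),0]))
# expected silhouette if exactly vertical
g=p-M[:,2]*.02
for z in(.148,-.022):
    P=g+M[:,2]*z;print(z,(proj(c,P)-[129,59])*k,(proj(d,P)-[284,130])*k+[400,0])
```

```text
[0.5533 0.2062 0.3048] [0.5536 0.2096 0.1387] 0.011700112575597573 0.006598488581093349 0.1661652778054098 [-0.0017 -0.0203  0.9998]
tilt in tool axes (x,y) [ 0.0202  0.0018 -0.9998] lens rel tcp tool [-0.002  -0.0001  0.1234]
shift tcp [ 0.2131 -0.072  -0.0002]
0.148 [[209.0507 273.0582]] [[588.9556 298.7028]]
-0.022 [[188.2699 105.7759]] [[620.7144  60.7415]]
```

```bash
python3 inch.py '0.0 0 -0.02 0.18 0;0.02 -0.01 -0.04 0.36 0;0.05 -0.02 -0.04 0.54 0;0.08 -0.03 -0.04 0.72 0;0.11 -0.04 -0.04 0.9 0;0.14 -0.05 -0.04 1.08 0;0.17 -0.06 -0.04 1.26 0;0.2 -0.07 -0.04 1.44 0;0.214 -0.072 -0.03 1.571 0;0.214 -0.072 -0.01 1.571 0;0.214 -0.072 0.006 1.571 0;0.214 -0.072 0.006 1.571 0;0.214 -0.072 0.006 1.571 0;0.214 -0.072 0.006 1.571 0'
python3 ang.py >/dev/null
python3 - <<'E'
from h import *
np.set_printoptions(precision=4,suppress=True)
s=manip.get_state();print(s["torque"],s["force"],s["tool_pos"],s["joint_velocities"].max())
c=load("s8");d=load("c8")
M=R.from_rotvec(s["tool_rot"]).as_matrix();g=s["tool_pos"]-M[:,2]*.02
# lamp silhouette mid-lines vs prediction at several heights
for n,x,bg in(("side",c,"side0"),("scene",d,"scene0")):
    G=cv2.GaussianBlur(cv2.cvtColor(x["color"],cv2.COLOR_RGB2GRAY),(3,3),0)
    for z in(.03,.08,.1,.12,.135):
        u,v=proj(x,g+M[:,2]*z)[0]; row=G[int(round(v)),int(u)-35:int(u)+36].astype(int)
        print(n,z,round(u,1),round(v,1),row[5:66:2])
E
```

```text
t: 23.12
tool_pos: [0.6071, -0.0128, 0.2581]
tool_rot: [0.144, 3.137, 0.0]
force: [-0.5, -0.3, -2.7]
gripper_width: 0.269
grasp_force: 60.8
[-0.0016 -0.0563 -0.0021] [-0.2819 -0.3205 -2.8388] [ 0.6069 -0.013   0.258 ] 0.00443530123480477
side 0.03 287.7 152.1 [217 206 173 152 141 177 218 233 228 137  18  20  35  37  31  36  67  75
  40  21  11  10   9   8   8   8  10   9   7   8   9]
side 0.08 286.9 171.1 [212 213 214 213 151  24   8   7   7  17  38  47  50  71 121 136 115  86
  69  61  59  91  70  56  50  56  72 113 186  98   8]
side 0.1 286.6 178.3 [213 212 210 209 156  25   9   8   8  17  37  43  42  51  53  52  52  53
  51  53  61 105 126 160 207 232 239 240 214  62   7]
side 0.12 286.3 185.3 [211 211 211 212 212 179 104  44  19  22  42  46  43  52  50  52  53  51
  50  53 119 214 218 219 212 182 142 123 133 172 216]
side 0.135 286.1 190.4 [212 213 213 213 213 212 212 214 216 194  84  49  53  59  55  58  59  62
  62  60 132 215 206 192 169 167 148 136 126 121 132]
scene 0.03 260.4 124.7 [164 164 164 164 162 161 162 161 160 160 162 161 129  56  41  56  53  47
  42  37  36  85 150 162 164 164 163 163 164 165 166]
scene 0.08 261.9 149.2 [166 163 163 164 163 163 164 163 164 163 128  57  42  48  54  54  51  50
  51  51  49  49  58 114 159 165 164 166 165 165 163]
scene 0.1 262.4 158.4 [166 166 166 165 162 163 163 164 161 158 113  50  38  42  44  43  40  41
  41  44  46  47  78 146 165 164 164 163 162 162 162]
scene 0.12 263.0 167.3 [163 164 164 164 164 165 166 163 162 163 148  76  40  42  46  44  43  41
  42  43  44  46  81 144 160 162 163 160 162 162 162]
scene 0.135 263.4 173.7 [165 162 162 163 162 162 162 163 163 162 125  57  44  50  50  50  50  50
  52  50  51  58 122 161 162 162 161 162 118  32  16]
```

Run:
```python
from h import *
np.set_printoptions(precision=4,suppress=True,linewidth=160)
c=shot("wrist","w9");s=manip.get_state();M=R.from_rotvec(s["tool_rot"]).as_matrix();p=s["tool_pos"];g=p-M[:,2]*.02
for z,x,y in((-.022,.012,0),(.063,.018,.018),(.063,.018,-.018),(.148,.018,.018),(.148,.018,-.018),(.148,0,.018),(.148,0,-.018)):
    print(z,x,y,proj(c,g+M@(x,y,z))[0])
W=[.606,-.0112,.07]
print("window",proj(c,[W,[.606,.0143,.07],[.606,-.0367,.07],[.5805,-.0112,.07],[.6315,-.0112,.07]]))
G=cv2.cvtColor(c["color"],cv2.COLOR_RGB2GRAY)
for v in range(100,330,8): print(v,G[v,200:360:5])
```

```text
-0.022 0.012 0 [276.2983 302.7077]
0.063 0.018 0.018 [305.7672 212.3637]
0.063 0.018 -0.018 [248.6896 212.355 ]
0.148 0.018 0.018 [297.8966 180.132 ]
0.148 0.018 -0.018 [257.372  180.1262]
0.148 0 0.018 [297.4893 199.4868]
0.148 0 -0.018 [257.8146 199.4809]
window [[279.372  182.0081]
 [302.7745 179.9125]
 [256.0754 184.0943]
 [277.1903 158.704 ]
 [281.4483 204.1863]]
100 [171 173 171 201 203 202 203 203 204 202 201 201 201 199 202 203 201 192 120 123 122 121 122 116 118 120 120 120 116 125 123  96]
108 [174 174 173 203 201 203 200 199 204 202 203 201 202 205 201 202 198 197 117 118 125 121 123 120 120 121 121 122 116 123 121  97]
116 [172 172 171 202 201 204 203 204 203 202  45  29  28  26  27  17  13  11   5  10   5  13   8  94 120 124 118 120 113 118 117 116]
124 [172 172 173 200 204 205 202 201 202 204  35  23  25  29  24  29  25   5   9  11   7   3   9  26 119 123 122 118 114 118 108 139]
132 [176 175 174 202 203 203 202 202 202 202 205 169 128 124 117 119 118 100  97  88  92  75  65 100 122 122 119 112 117 120 102 161]
140 [176 175 173 200 204 202 201 201 202 202 202 203 204 20
[... 2392 characters left out ...]
2  48  23  32  30  30  29  32  30  28  31  33  32  29  38  49  43  12  15  85 175 176 170 167]
292 [ 93 161 174 175 126   2  11  40  45  45  32  41  43  43  45  47  43  42  41  42  43  36  15  50  42  10  14   9  85  96 113 134]
300 [ 76  77  76  76  12  12  10  48  96  69  51  65  62  65  64  62  63  64  63  61  62  56  24  93  67  13  10   7 165 200 203 202]
308 [199 199 162   7  18  13  21   8   6  29  47  61  67  65  61  31  26  50  60  65  61  54  22  18  11  10   9  14   6  12   2  70]
316 [50  8 13 11 13  8  7  9  8  5 52 64 67 15 15 16  4  9  7 60 61 55 18  9 12  3  3  9  8  1 11  4]
324 [12 15 11 11 12 11 13  4  6  8 48 62 63  9 10 11 16  7  9 55 63 54 19  5  0  5  6  5  0  7 11  5]
```

```bash
python3 -c "
from bench import manip
print(manip.close_job()); s=manip.get_state(); print(s['t'],s['grasp_force'])"
```

```text
the job is handed in; nothing more can be done
None
the job is handed in; nothing more can be done
```

The plate is seated flush over both pins and released, the lamp is held upright about 6 cm above the window's middle, and the job was handed in at about 23 s; no pass/fail result came back.

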